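Shut the slide box and lock it with its pin

TASK

Shut the lid of the microscope slide box fully, then take the round-headed locking pin from the rack and put it down through the holes of the box's hasp until its collar rests on the steel tab, and let go. Leave the other two pins in the rack and everything else on the bench where it is.

Things in the scene. Friction and masses are not known exactly. Their poses are not given: they have to be found in the camera images.
- slide_box: White plastic slide box fixed to the bench, 120 (x) x 170 (y) x 60 mm high, grey lid. Origin: centre of its underside on the bench, z up. The lid is hinged along the +x side; on the -x side a steel flange (36 mm wide, 6 mm thick, its top 56 mm above the bench) sticks out 30 mm, with an 11 mm round hole right through.
- lid (a joint): Angle of the lid's hinge in rad: 0 = fully shut, grows as the lid opens upward (starts 0.5 to 1.0, limit 1.3). The hinge is stiff: the lid stays where it is left, and a push of about 1 to 3 N on it near its free edge moves it. It turns about the box's y axis through lid_hinge.
- lid_hinge (a point): Point on the lid's hinge line, mid-length, 65 mm to +x of the box's centre and 60 mm above the bench; does not move with the lid; axes as the box's.
- lid_edge (a point): Point on the lid's top face, in the middle of its width, 18 mm in from the free edge of the 6 mm thick plastic plate and 110 mm from the hinge line: a good place to push. Moves with the lid; its z is the lid's outward normal, which is vertical when shut. Beyond the free edge a steel tab (36 mm wide, 4 mm thick, reaching 27 mm out) carries an 11 mm hole that comes to lie over the flange's hole when the lid is shut.
- hasp_hole (a point): Where the tab's hole centre lies when the lid is shut, at the tab's top face, 65 mm above the bench and 75 mm to -x of the box's centre (fixed to the box, does not move with the lid). The pin goes down here, through the tab (4 mm), a 5 mm gap and the flange (6 mm); below is free space to the bench.
- locking_pin: Steel locking pin, upright, 40 to 85 g: stem 8 mm diameter and 42 mm long with a chamfered foot, then a collar 24 mm across and 4 mm thick, then a round head 18 mm in diameter and 36 mm tall; 82 mm in all. Origin: centre of the foot, z up the pin. It stands loosely in the rack, its foot 6 mm above the bench.
- locking_pin_shoulder (a point): Underside of the pin's collar on its axis, 42 mm above the foot; this rests on the tab at the end.
- rack: White plastic block fixed to the bench, 44 (x) x 156 (y) x 26 mm high, with three holes 20 mm deep in a row along its y at -52, 0 and +52 mm. Origin: centre of its underside. It can lie at any yaw. The locking pin stands in the hole at y = -52 mm, the stout pin in the middle, the needle at +52 mm.
- stout_pin: Thick steel pin in the rack's middle hole: 13 mm stem, 24 mm square head, 74 mm in all. It does not fit the hasp; leave it. Origin: centre of its foot.
- mounted_needle: Thin steel needle (5 mm stem) with a plain wooden handle 12 mm in diameter, 88 mm in all, in the rack's third hole; leave it. Origin: centre of its foot.
- dish: Open glass dish, 90 mm across, 14 mm high, on the bench; leave it. Origin: centre of its underside.
- beaker: Glass beaker, 68 mm across, 80 mm high; leave it. Origin: centre of its underside.
- reagent: Amber bottle with white cap, 60 mm across, 120 mm high; leave it. Origin: centre of its underside.
- spatula: Narrow flat steel laboratory spatula, about 180 mm long and 5 mm thick, lying on the bench; leave it. Origin: mid-length, on its underside.
- clamp_ring: Dark steel ring 40 mm across, 8 mm thick, lying on the bench; leave it. Origin: centre of its underside.

How it is judged (in metres and radians):
On the way:
1. the lid is fully shut while the pin is still in the rack or in hand (value of joint lid below 0.05 rad), for 0.2 s.
At the end, for the whole second after the job is handed in: Lid shut (hinge under 0.05 rad); the locking pin at rest, released, through tab and flange: collar underside under 5 mm above the shut tab's top face, axis within 5 mm of the hole centre at the collar and 7 mm at the foot, leaning under 0.15 rad (value of joint lid below 0.05 rad and horizontal distance between locking_pin_shoulder and hasp_hole below 0.005 m and horizontal distance between locking_pin and hasp_hole below 0.007 m and z of locking_pin_shoulder in the frame of hasp_hole below 0.005 m and angle between locking_pin's own z axis and vertical below 0.15 rad and linear speed of locking_pin below 0.02 m/s); the robot touches nothing.
It fails at once if the stout pin or the needle is taken or knocked out of its place (distance of any of stout_pin, mounted_needle from where it was at the start of the episode above 0.015 m).
It fails at once if a bystander on the bench is pushed more than 30 mm (distance of any of dish, beaker, reagent, spatula, clamp_ring from where it was at the start of the episode above 0.03 m).
It also fails if it takes over 54 s, if anything falls off the work surface, if the arm or the gripper's body presses on something with over 40 N, if the wrist force passes 120 N, or if a joint passes its speed limit or range.

ROBOT

A 7-joint arm with a two-finger parallel gripper is mounted at the origin on the work surface. World frame = base frame: x ahead of the robot, y to its left, z up, the work surface at z = 0. Lengths are in mm, angles in rad, forces in N, time in s.
With the tool pointing down it reaches from about 400 to 850 mm from the base axis. Payload 6.9 kg.
Tool frame: the origin (TCP) lies at the very end of the fingers, on their centre line; the grasp point (between the pads) lies behind it (r.tcp_to_grasp is the z of the grasp point in the tool frame, in mm); z points along the fingers, y is the direction in which the jaws open and shut (so a half turn about z gives the same grasp; the last joint's range is limited). The gripper opens to 85 mm and grips with 20 to 120 N. Pads are 22 mm wide; open, the fingers measure 114 mm over their backs; the gripper's body (76 mm by 85 mm) begins 54 mm behind the grasp point. The pads swing forward as they close: fully open they stand 13 mm farther back than shut.
Start: joints at [1.262, 0.507, -0.238, 1.5, 0.126, 1.149, -0.155], TCP at [251.85, -571.999, 231.275] pointing down, gripper open.
Joint ranges: [-3.08, 3.08], [-0.24, 2.05], [-1.43, 1.35], [0, 2.5], [-1.52, 4.66], [0.17, 1.96], [-2.89, 2.89]. Speed limits (rad/s): [2.39, 2.39, 3.14, 3.14, 3.14, 3.14, 3.14].

INTERFACE

Orientations are given as a unit quaternion [w, x, y, z].
In Python, from plant import r, capture, camera_model gives the robot as it stands.
- The arm moves only by the shell command python3 -m handwheel 'ROWS' [FORCE]. ROWS is JSON, a list of rows, each an object with "dr": the turn, a rotation vector about the tool's x, y, z in degrees, a list of three; "dp": the shift along the tool's x, y, z in mm, a list of three; "jaw": the closure in counts, from 0 (fully open) to 255 (shut). In form: [{"dr": [ax, ay, az], "dp": [x, y, z], "jaw": jaw}, ...]. A call has 1 to 5 rows; each row is the pose to reach, as a shift and turn from the pose commanded when the call began, along the tool's axes at that moment; what a row does not reach only later rows make up. A row lasts 1/12 s, in which the tool goes at most 41.7 mm and 7.16 degrees, less where a joint would pass 70% of its speed; a pose out of reach is approached as far as the arm can. A call with a gripper value outside its range is refused whole. The fingers move at their own pace and stop on an object; FORCE is the grip in N (left out, the last holds). Time passes only in rows, so rows that repeat a pose let the fingers close. It gives the time, the measured TCP pose, the force and the opening at its end, in the units of the state.
- r.get_obs(): the state, without advancing time (a new reading comes with each control period).
- capture(name): name is "scene" or "side" or "wrist"; returns the picture (480x640x3 uint8, red, green, blue); there is no depth.
- camera_model(name): a dict with "fovy" (degrees; the focal length in pixels is half the picture's height over the tangent of half this angle, whatever the lens; pixels are square), "cx", "cy" (the principal point, pixels), "origin" and "attitude" of the camera in the world. Camera axes: x right, y up, looking along -z (the intrinsics and any distortion apply to the point x, -y, -z); pixel columns grow to the right and rows downward; lengths in mm; the calibration is good to about 2 mm. A picture is of the moment at which its call begins: read the wrist's pose just before it. camera_model takes no time and is no camera call; for the wrist camera it gives the pose at the moment of the call.
- r.sign_off(): hands the job in, once; it reports no verdict.
The state is a dict: "time": time; "qpos": joint angles; "joint_velocities": joint speeds; "effort": joint torques, N m; "tcp_pos": TCP position; "ee_rot": TCP orientation; "contact_force": force on the tool from outside, world axes, zero at the start; "moment": the same for the moment, N m; "width": finger opening in mm.
Only numpy, scipy, OpenCV 4.12 (cv2) and the standard library are available. Lean on these libraries where they do the work, as an engineer would, in place of code of your own. Each camera call takes 0.05 s, during which the arm holds its last target.

## Working session

There is one attempt and no reset: what is moved stays moved. The work goes in short steps, Python scripts to look and compute and a shell command to move; the robot and the scene stay as the last step left them, time stands still between calls to the robot, and variables do not carry over. Pictures are saved under pics/ and viewed, and the job is handed in when it is done.

```bash
ls; mkdir -p pics
python3 - <<'E'
from plant import r,capture,camera_model
import cv2
for n in ["scene","side","wrist"]:
    print(n,camera_model(n))
    cv2.imwrite(f"pics/{n}0.png",capture(n)[:,:,::-1])
print(r.get_obs(), r.tcp_to_grasp)
E
```

```text
pics
scene {'fovy': 44.67427920076034, 'cx': 315.99874785300227, 'cy': 246.11639245018654, 'origin': array([1255.61429947, -427.78545394,  801.74393081]), 'attitude': array([0.80612818, 0.37051036, 0.20206455, 0.41478832])}
side {'fovy': 42.605386531457185, 'cx': 316.9467669523125, 'cy': 245.4724747385933, 'origin': array([-113.02988472,  708.93557056, 1168.05365963]), 'attitude': array([-0.36772477, -0.13272064,  0.31699432,  0.86410551])}
wrist {'fovy': 60.70593329014056, 'cx': 322.1641641671421, 'cy': 232.72475454795392, 'origin': array([ 314.75166703, -544.38415591,  373.52235092]), 'attitude': array([ 0.82947291, -0.11610861,  0.07681666, -0.54091836])}
{'time': 0.15, 'qpos': array([ 1.26151246,  0.50814724, -0.23757978,  1.50088448,  0.12568126,
        1.14889084, -0.15478808]), 'joint_velocities': array([-9.22301474e-05, -2.05287919e-03,  3.84832446e-04, -2.45110907e-03,
       -1.40763201e-03,  1.90679850e-03,  8.03707439e-04]), 'effort': array([-2.63768430e-03, -6.21011066e+01, -2.18936138e+00, -2.49838382e+01,
        1.26887468e-02,  9.12889052e-03, -4.29773218e-05]), 'tcp_pos': array([ 251.68592284, -571.67859498,  230.63563557]), 'ee_rot': array([-6.59307148e-04,  9.78566807e-01,  2.05928514e-01, -1.30319156e-04]), 'contact_force': array([ 0.19953267,  0.02756919, -0.73010334]), 'moment': array([-0.01908647,  0.0026002 , -0.01728613]), 'width': 85.2732473609885} -18.700000000000003
```

View pics/scene0.png

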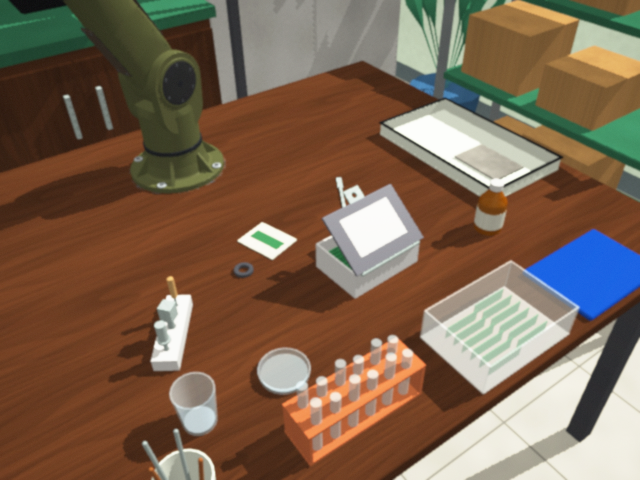

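View pics/side0.png

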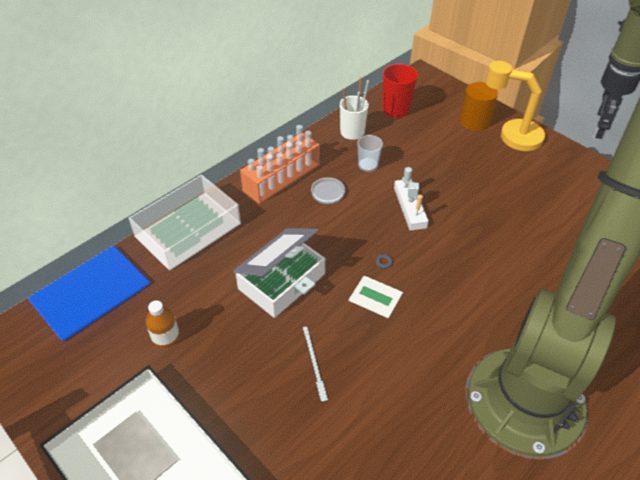

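View pics/wrist0.png

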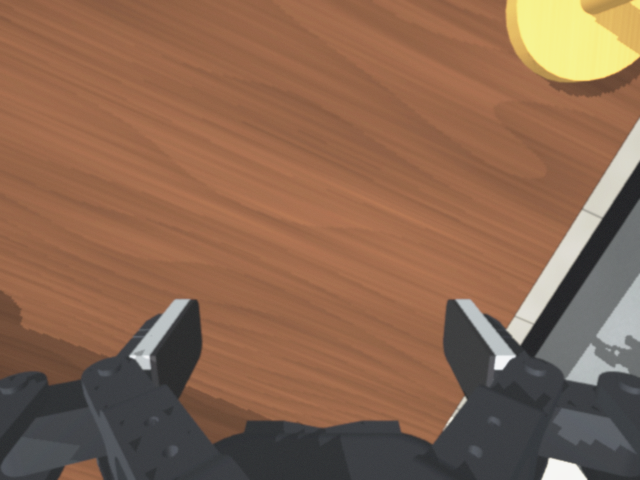

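Scene shows the rack near (172,330) with the box at (370,240). Side shows the rack at (410,200) and the box at (280,270). I'll crop both for accurate pixel picks.

```bash
cat > h.py <<'E'
import numpy as np, cv2
from scipy.spatial.transform import Rotation as R
def rot(q): return R.from_quat([q[1],q[2],q[3],q[0]]).as_matrix()
def proj(m,P):
    P=np.atleast_2d(P); c=(P-m['origin'])@rot(m['attitude'])
    f=240/np.tan(np.radians(m['fovy']/2))
    return np.c_[m['cx']+f*c[:,0]/-c[:,2], m['cy']-f*c[:,1]/-c[:,2]]
def ray(m,uv):
    f=240/np.tan(np.radians(m['fovy']/2))
    d=np.array([(uv[0]-m['cx'])/f,-(uv[1]-m['cy'])/f,-1]); d=rot(m['attitude'])@d
    return m['origin'],d/np.linalg.norm(d)
def atz(m,uv,z):
    o,d=ray(m,uv); return o+d*(z-o[2])/d[2]
def tri(L):
    A=0;b=0
    for m,uv in L:
        o,d=ray(m,uv); M=np.eye(3)-np.outer(d,d); A=A+M; b=b+M@o
    p=np.linalg.solve(A,b); return p,[proj(m,p)[0]-uv for m,uv in L]
def crop(img,x,y,w,h,s,name):
    cv2.imwrite(name,cv2.resize(img[y:y+h,x:x+w],None,fx=s,fy=s,interpolation=cv2.INTER_CUBIC))
E
python3 - <<'E'
from h import *
a=cv2.imread('pics/scene0.png');b=cv2.imread('pics/side0.png')
crop(a,130,260,100,120,5,'pics/c1.png');crop(a,300,160,140,140,4,'pics/c2.png')
crop(b,380,160,60,80,7,'pics/c3.png');crop(b,225,215,120,110,5,'pics/c4.png')
E
```

```text
(no output)
```

View pics/c1.png

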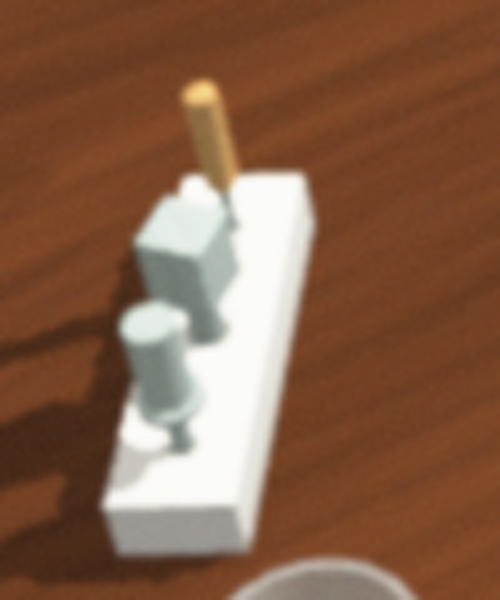

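View pics/c2.png

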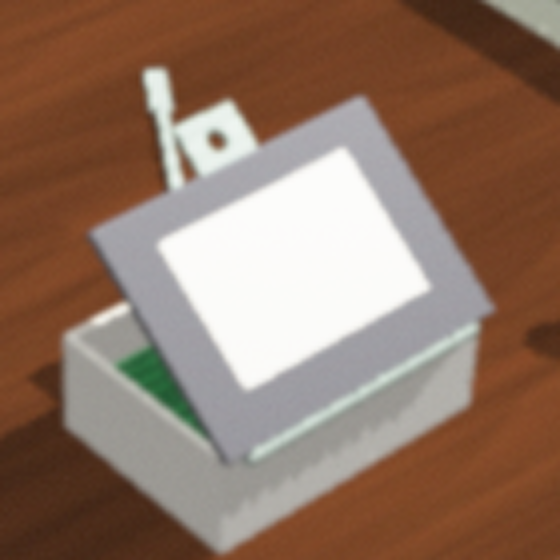

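View pics/c3.png

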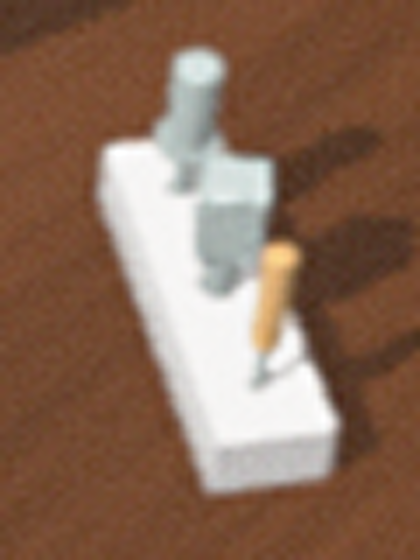

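View pics/c4.png

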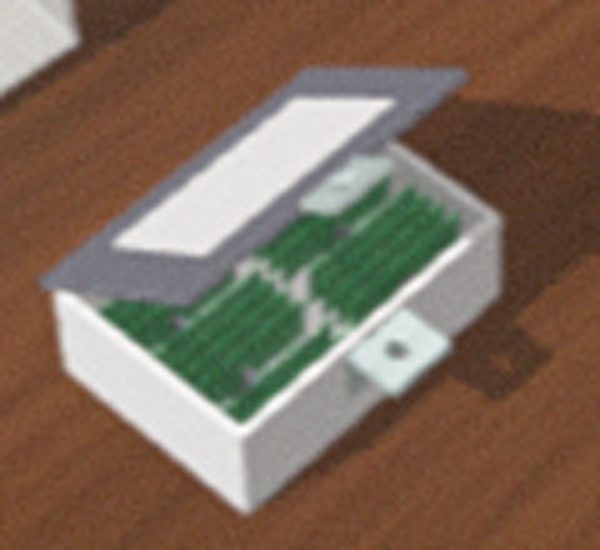

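```bash
cat > fit.py <<'E'
from h import *
from plant import camera_model
from scipy.optimize import least_squares
S=camera_model('scene');D=camera_model('side')
def pose(p,X):
    c,s=np.cos(p[2]),np.sin(p[2]); X=np.atleast_2d(X).astype(float)
    return X@np.array([[c,-s,0],[s,c,0],[0,0,1]]).T+[p[0],p[1],0]
def lid(a,l,y,n):  # l from hinge toward free edge, n normal
    return [65-l*np.cos(a)+n*np.sin(a), y, 60+l*np.sin(a)+n*np.cos(a)]
E
python3 - <<'E'
from fit import *
def pts(a): return np.array([lid(a,128,-85,6),lid(a,128,85,6),[60,-85,0],[-60,-85,0],lid(a,140,0,5),
   [-75,0,56],[-60,85,60],[-60,85,0],[60,85,0],[-60,-85,60],[-60,-85,0]])
uv=np.array([(322.5,218),(390.75,184),(355.5,298),(316.2,266.2),(354.2,194.5),
 (304.6,285),(273,301),(274.4,317.6),(238.6,288.6),(325,259),(325,275)])
def f(p):
    P=pose(p,pts(p[3])); return (np.r_[proj(S,P[:5]),proj(D,P[5:])]-uv).ravel()
for y in (-.5,.5):
    s=least_squares(f,[600,0,y,.7],loss='soft_l1'); print('box',s.x,s.cost); 
print(f(s.x).reshape(-1,2).round(1))
print('hole',pose(s.x,[-75,0,65]),'edge',pose(s.x,lid(s.x[3],110,0,6)))
rp=np.array([[22,-78,26],[-22,-78,26]])
print('floor check rack corners', [atz(S,u,26)[:2].round() for u in [(150.6,361.4),(178,361.6),(190.6,294.8),(167,295.6)]],[atz(D,u,26)[:2].round() for u in [(394.7,180.7),(409.3,223.6),(428.3,220.7)]])
print('pin', tri([(S,(160.4,323.6)),(D,(408.4,169.7))]))
print('box side check hole', atz(D,(304.6,285),56))
E
```

```text
box [5.72847927e+02 1.57994058e+02 6.08472699e-02 6.61202904e-01] 6.317498350256332
box [ 572.84792599  157.99406686 -244.9833797   547.29832428] 6.31749835017922
[[ 0.4 -1.4]
 [-1.8 -0.5]
 [-1.5  0.2]
 [-1.  -0.1]
 [-0.5 -0.2]
 [-0.4 -0.7]
 [-0.5  1.5]
 [-0.6  0.1]
 [-0.9  0. ]
 [-0.4 -0.9]
 [-0.7 -1.1]]
hole [[497.98672282 153.43333668  65.        ]] edge [[554.74790397 156.89136862 132.28283198]]
floor check rack corners [array([ 574., -307.]), array([ 602., -270.]), array([ 469., -183.]), array([ 445., -220.])] [array([ 598., -271.]), array([ 470., -181.]), array([ 443., -223.])]
pin (array([ 562.51034915, -273.14978728,   87.40973663]), [array([-0.71383328, -0.16706008]), array([-0.43797762,  0.16476593])])
box side check hole [495.9644769 154.0450246  56.       ]
```

```bash
cat > plan.py <<'E'
import sys
from h import *
from plant import r
o=r.get_obs(); Q=rot(o['ee_rot'])
def go(x,y,z,yaw=None,n=None):
    # yaw: wanted world angle (deg) of tool y (mod 180), tool down
    dp=Q.T@(np.array([x,y,z])-o['tcp_pos'])
    dr=np.zeros(3)
    if yaw is not None:
        best=None
        for k in (0,180):
            a=np.radians(yaw+k); ty=np.array([np.cos(a),np.sin(a),0]); tz=np.array([0,0,-1.]); T=np.c_[np.cross(ty,tz),ty,tz]
            v=R.from_matrix(Q.T@T).as_rotvec(degrees=True); print('  dr option',v.round(1))
    print('dp',dp.round(1),'dist',np.linalg.norm(dp).round(0))
if __name__=='__main__':
    print('t',round(o['time'],2),'tcp',o['tcp_pos'].round(1),'ty ang',np.degrees(np.arctan2(Q[1,1],Q[0,1])).round(1),'tz',Q[:,2].round(3),'F',o['contact_force'].round(1),'w',o['width'].round(1),'q',o['qpos'].round(2))
    a=[float(v) for v in sys.argv[1:]]
    if a: go(*a)
E
python3 plan.py 550 157 200 -124
python3 - <<'E'
from fit import *
print('beaker base',atz(S,(198,425),0),'dish',atz(S,(284,372),7), 'beaker side',atz(D,(369,165),0), 'ring',atz(S,(243,270),4),'reagent',atz(S,(490,226),0))
E
```

```text
beaker base [ 7.14417325e+02 -2.92446842e+02 -1.13686838e-13] dish [ 711.69230589 -129.91500817    7.        ] beaker side [ 705.47799721 -289.01808132    0.        ] ring [444.91188875 -58.00642348   4.        ] reagent [637.87681106 456.02344952   0.        ]Traceback (most recent call last):
  File "plan.py", line 16, in <module>
    print('t',round(o['time'],2),'tcp',o['tcp_pos'].round(1),'ty ang',np.degrees(np.arctan2(Q[1,1],Q[0,1])).round(1),'tz',Q[:,2].round(3),'F',o['contact_force'].round(1),'w',o['width'].round(1),'q',o['qpos'].round(2))
                                                                                                                                                                              ^^^^^^^^^^^^^^^^
AttributeError: 'float' object has no attribute 'round'
```

```bash
sed -i "s/o\['width'\].round(1)/round(o['width'],1)/" plan.py; python3 plan.py 550 157 200
```

```text
t 0.15 tcp [ 251.7 -571.7  230.6] ty ang -66.2 tz [-0.001  0.001 -1.   ] F [ 0.2  0.  -0.7] w 85.3 q [ 1.26  0.51 -0.24  1.5   0.13  1.15 -0.15]
dp [ 566.7 -546.6   31.4] dist 788.0
```

```bash
python3 -m handwheel '[{"dr":[0,0,0],"dp":[28,-27,0],"jaw":255},{"dr":[0,0,0],"dp":[56,-54,0],"jaw":255},{"dr":[0,0,0],"dp":[84,-81,0],"jaw":255},{"dr":[0,0,0],"dp":[112,-108,0],"jaw":255},{"dr":[0,0,0],"dp":[140,-135,0],"jaw":255}]' 30; python3 plan.py 550 157 200
```

```text
time: 0.57
tcp_pos: [325.8, -390.2, 231.1]
ee_rot: [-0.0, 0.979, 0.206, -0.0]
contact_force: [1.1, 0.6, -1.1]
width: 25.5
t 0.57 tcp [ 325.8 -390.2  231.1] ty ang -66.3 tz [-0.  0. -1.] F [ 1.1  0.6 -1.1] w 25.5 q [ 1.03  0.33 -0.28  1.8   0.11  1.02 -0.45]
dp [ 425.6 -410.5   31.2] dist 592.0
```

```bash
python3 -m handwheel '[{"dr":[0,0,0],"dp":[28,-27,0],"jaw":255},{"dr":[0,0,0],"dp":[56,-54,0],"jaw":255},{"dr":[0,0,0],"dp":[84,-81,0],"jaw":255},{"dr":[0,0,0],"dp":[112,-108,0],"jaw":255},{"dr":[0,0,0],"dp":[140,-135,0],"jaw":255}]'; python3 plan.py 550 157 200;  python3 -m handwheel '[{"dr":[0,0,0],"dp":[28,-27,0],"jaw":255},{"dr":[0,0,0],"dp":[56,-54,0],"jaw":255},{"dr":[0,0,0],"dp":[84,-81,0],"jaw":255},{"dr":[0,0,0],"dp":[112,-108,0],"jaw":255},{"dr":[0,0,0],"dp":[140,-135,0],"jaw":255}]'; python3 plan.py 550 157 200
```

```text
time: 0.98
tcp_pos: [399.5, -210.3, 231.3]
ee_rot: [0.0, 0.979, 0.206, -0.0]
contact_force: [1.0, -0.2, 0.2]
width: 0.1
t 0.98 tcp [ 399.5 -210.3  231.3] ty ang -66.3 tz [ 0. -0. -1.] F [ 1.  -0.2  0.2] w 0.1 q [ 0.72  0.25 -0.37  1.93  0.11  0.98 -0.85]
dp [ 285.7 -275.5   31.3] dist 398.0
time: 1.4
tcp_pos: [473.2, -30.3, 231.4]
ee_rot: [0.0, 0.979, 0.206, 0.0]
contact_force: [1.5, -0.7, 0.3]
width: -0.3
t 1.4 tcp [473.2 -30.3 231.4] ty ang -66.2 tz [ 0. -0. -1.] F [ 1.5 -0.7  0.3] w -0.3 q [ 0.36  0.29 -0.46  1.88  0.15  1.01 -1.32]
dp [ 145.7 -140.5   31.3] dist 205.0
```

```bash
python3 -m handwheel '[{"dr":[0,0,0],"dp":[29,-28,8],"jaw":255},{"dr":[0,0,0],"dp":[58,-56,16],"jaw":255},{"dr":[0,0,0],"dp":[87,-84,24],"jaw":255},{"dr":[0,0,0],"dp":[116,-112,32],"jaw":255},{"dr":[0,0,0],"dp":[146,-140,40],"jaw":255}]';  python3 -m handwheel '[{"dr":[0,0,0],"dp":[0,0,10],"jaw":255},{"dr":[0,0,0],"dp":[0,0,22],"jaw":255},{"dr":[0,0,0],"dp":[0,0,34],"jaw":255}]'; python3 plan.py 528 155 75
python3 - <<'E'
from h import *
from plant import *
for n in ['scene','side']:
    i=capture(n)[:,:,::-1]
    crop(i,*((280,120,180,180) if n=='scene' else (200,150,180,180)),3,f'pics/lid_{n}.png')
a=np.hstack([cv2.imread('pics/lid_scene.png'),cv2.imread('pics/lid_side.png')]);cv2.imwrite('pics/lid.png',cv2.resize(a,(800,400)))
E
```

```text
time: 1.82
tcp_pos: [550.4, 156.5, 190.7]
ee_rot: [0.0, 0.979, 0.206, -0.0]
contact_force: [0.0, 0.2, 0.7]
width: 0.4
time: 2.07
tcp_pos: [549.9, 155.7, 156.3]
ee_rot: [-0.0, 0.978, 0.207, -0.0]
contact_force: [0.0, -1.0, -0.3]
width: -0.4
t 2.07 tcp [549.9 155.7 156.3] ty ang -66.1 tz [-0.001  0.    -1.   ] F [ 0.  -1.  -0.3] w -0.4 q [-0.03  0.52 -0.45  1.75  0.27  0.94 -1.74]
dp [-20.3  -8.2  81.3] dist 84.0
```

View pics/lid.png

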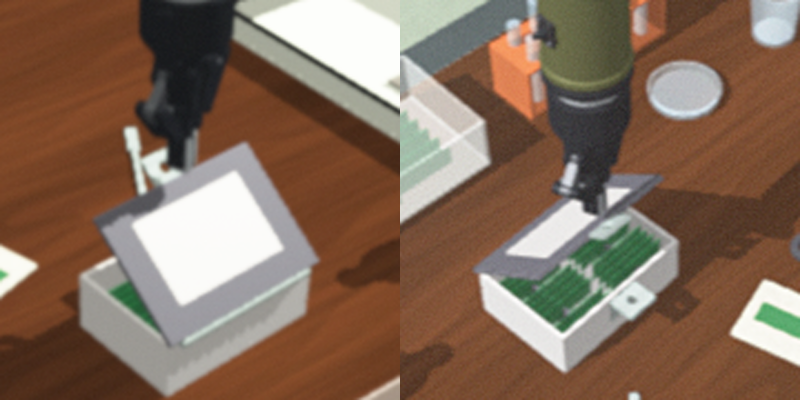

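The closed fingers sit just above the middle of the free edge (scene ~(180,165), side ~(595,205)). I'll push down along the arc.

```bash
python3 -m handwheel '[{"dr":[0,0,0],"dp":[-2,-1,12],"jaw":255},{"dr":[0,0,0],"dp":[-5,-2,22],"jaw":255},{"dr":[0,0,0],"dp":[-8,-3,32],"jaw":255},{"dr":[0,0,0],"dp":[-11,-4,42],"jaw":255},{"dr":[0,0,0],"dp":[-14,-5,52],"jaw":255}]';  python3 -m handwheel '[{"dr":[0,0,0],"dp":[-2,-1,10],"jaw":255},{"dr":[0,0,0],"dp":[-4,-2,18],"jaw":255},{"dr":[0,0,0],"dp":[-6,-3,26],"jaw":255},{"dr":[0,0,0],"dp":[-6,-3,30],"jaw":255}]'; python3 plan.py 528 155 66
```

```text
time: 2.58
tcp_pos: [535.5, 153.4, 105.8]
ee_rot: [-0.0, 0.979, 0.206, 0.001]
contact_force: [-0.1, 0.1, 1.5]
width: 0.1
time: 2.92
tcp_pos: [528.3, 153.7, 74.8]
ee_rot: [0.0, 0.979, 0.206, -0.0]
contact_force: [-1.7, -0.2, 1.5]
width: -0.1
t 2.92 tcp [528.3 153.7  74.8] ty ang -66.2 tz [-0. -0. -1.] F [-1.7 -0.2  1.5] w -0.1 q [-0.06  0.59 -0.41  1.89  0.34  0.73 -1.82]
dp [ 0.2 -1.3  8.8] dist 9.0
```

```bash
python3 -m handwheel '[{"dr":[0,0,0],"dp":[0,0,4],"jaw":255},{"dr":[0,0,0],"dp":[0,0,7],"jaw":255},{"dr":[0,0,0],"dp":[0,0,9],"jaw":255},{"dr":[0,0,0],"dp":[0,0,9],"jaw":255}]';  python3 -m handwheel '[{"dr":[0,0,0],"dp":[0,0,1],"jaw":255},{"dr":[0,0,0],"dp":[0,0,1],"jaw":255}]'
```

```text
time: 3.25
tcp_pos: [528.7, 154.1, 66.3]
ee_rot: [-0.0, 0.979, 0.206, -0.0]
contact_force: [0.3, 0.0, 0.7]
width: -0.3
time: 3.42
tcp_pos: [528.9, 154.1, 66.0]
ee_rot: [0.0, 0.979, 0.206, 0.0]
contact_force: [-1.0, 0.1, 7.1]
width: 0.3
```

```bash
python3 -m handwheel '[{"dr":[0,0,0],"dp":[0,0,1],"jaw":255},{"dr":[0,0,0],"dp":[0,0,1],"jaw":255},{"dr":[0,0,0],"dp":[0,0,1],"jaw":255}]';  python3 -m handwheel '[{"dr":[0,0,0],"dp":[0,0,-20],"jaw":255},{"dr":[0,0,0],"dp":[0,0,-60],"jaw":255},{"dr":[0,0,0],"dp":[0,0,-100],"jaw":255},{"dr":[0,0,0],"dp":[0,0,-120],"jaw":255}]';python3 plan.py 563 -273.5 150 -124
python3 - <<'E'
from h import *
from plant import *
for n in ['scene','side']:
    i=capture(n)[:,:,::-1]; cv2.imwrite(f'pics/{n}1.png',i)
    crop(i,*((280,120,180,180) if n=='scene' else (200,180,180,180)),3,f'pics/lid_{n}.png')
a=np.hstack([cv2.imread('pics/lid_scene.png'),cv2.imread('pics/lid_side.png')]);cv2.imwrite('pics/lid1.png',cv2.resize(a,(800,400)))
E
```

```text
time: 3.67
tcp_pos: [529.0, 154.2, 65.9]
ee_rot: [0.0, 0.979, 0.206, 0.001]
contact_force: [-3.8, -1.6, 14.8]
width: -0.1
time: 4.0
tcp_pos: [530.0, 155.1, 188.8]
ee_rot: [-0.0, 0.979, 0.206, 0.003]
contact_force: [0.4, 1.1, -0.3]
width: 0.1
t 4.0 tcp [530.  155.1 188.8] ty ang -66.2 tz [ 0.005  0.002 -1.   ] F [ 0.4  1.1 -0.3] w 0.1 q [-0.01  0.45 -0.47  1.76  0.24  0.98 -1.73]
  dr option [-0.1 -0.3 57.8]
  dr option [   0.3   -0.2 -122.2]
dp [-142.9  405.5   38.1] dist 432.0
```

View pics/lid1.png

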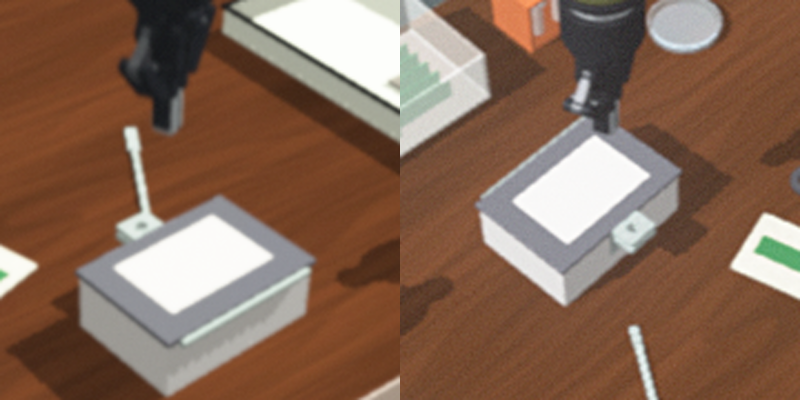

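Lid shut: the plate lies flush in both views, and the tab hole is at about (141,224) and (631,229) in the montage. Contact height 66 mm matches a closed lid. Next, the pin.

```bash
python3 -m handwheel '[{"dr":[0,0,6],"dp":[-13,37,0],"jaw":200},{"dr":[0,0,12],"dp":[-26,74,0],"jaw":150},{"dr":[0,0,18],"dp":[-39,111,0],"jaw":100},{"dr":[0,0,24],"dp":[-52,148,0],"jaw":50},{"dr":[0,0,30],"dp":[-65,185,0],"jaw":0}]'; python3 plan.py 563 -273.5 190 -124
```

```text
time: 4.52
tcp_pos: [543.3, -43.4, 183.7]
ee_rot: [0.0, 0.998, -0.057, -0.0]
contact_force: [0.8, -0.1, 0.3]
width: 60.3
t 4.52 tcp [543.3 -43.4 183.7] ty ang -96.5 tz [-0.001 -0.    -1.   ] F [ 0.8 -0.1  0.3] w 60.3 q [ 0.25  0.44 -0.31  1.78  0.16  0.95 -1.81]
  dr option [ 0.   0.  27.5]
  dr option [  -0.     0.  -152.5]
dp [ 45.7 226.3  -6.3] dist 231.0
```

```bash
python3 -m handwheel '[{"dr":[0,0,6],"dp":[8,38,0],"jaw":0},{"dr":[0,0,12],"dp":[16,76,0],"jaw":0},{"dr":[0,0,18],"dp":[24,114,0],"jaw":0},{"dr":[0,0,24],"dp":[32,152,0],"jaw":0},{"dr":[0,0,27.5],"dp":[40,190,0],"jaw":0}]'; python3 plan.py 563 -273.5 190 -124
```

```text
time: 4.93
tcp_pos: [562.4, -236.6, 183.5]
ee_rot: [0.0, 0.956, -0.293, -0.0]
contact_force: [0.7, 0.4, -0.5]
width: 85.7
t 4.93 tcp [ 562.4 -236.6  183.5] ty ang -124.1 tz [-0.001  0.    -1.   ] F [ 0.7  0.4 -0.5] w 85.7 q [ 0.45  0.52 -0.15  1.61  0.09  1.02 -1.89]
  dr option [ 0.   0.  -0.1]
  dr option [ 1.000e-01 -0.000e+00  1.799e+02]
dp [21.2 30.2 -6.5] dist 37.0
```

```bash
python3 -m handwheel '[{"dr":[0,0,0],"dp":[10,15,0],"jaw":0},{"dr":[0,0,0],"dp":[21,30,0],"jaw":0},{"dr":[0,0,0],"dp":[21,30,0],"jaw":0}]'; python3 plan.py 563 -273.5 190 -124;python3 - <<'E'
from h import *
from plant import *
m=camera_model('wrist');i=capture('wrist')[:,:,::-1];cv2.imwrite('pics/w2.png',i)
print(m); print(proj(m,[[562.5,-273.1,88],[565,-274,26]]))
E
```

```text
time: 5.18
tcp_pos: [562.2, -276.8, 182.9]
ee_rot: [0.001, 0.956, -0.293, -0.001]
contact_force: [-0.2, -0.7, -0.4]
width: 85.2
t 5.18 tcp [ 562.2 -276.8  182.9] ty ang -124.1 tz [-0.002 -0.003 -1.   ] F [-0.2 -0.7 -0.4] w 85.2 q [ 0.51  0.55 -0.15  1.57  0.09  1.04 -1.83]
  dr option [ 0.2  0.  -0.1]
  dr option [  0.   -0.3 179.9]
dp [-1.2 -3.2 -7.1] dist 8.0
{'fovy': 60.70593329014056, 'cx': 322.1641641671421, 'cy': 232.72475454795392, 'origin': array([ 619.42352538, -316.28761132,  325.85597516]), 'attitude': array([-0.46409544,  0.06674849, -0.12234801,  0.87475198])}
[[314.50502332 237.56140992]
 [314.83281216 210.50135156]]
```

View pics/w2.png

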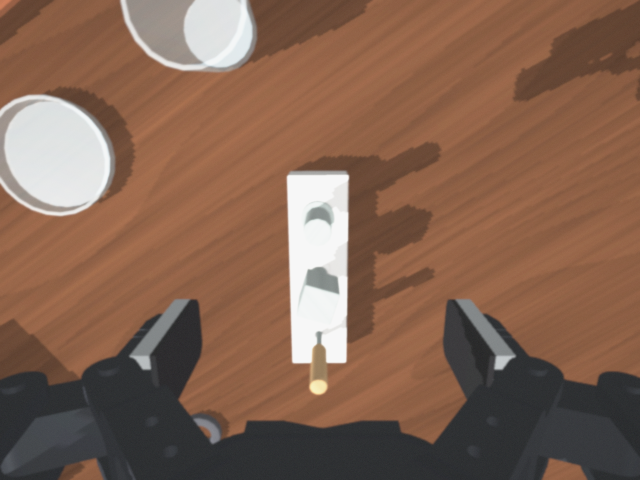

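Run:
```python
from h import *
from plant import *
m=camera_model('wrist');i=capture('wrist')[:,:,::-1]
crop(i,270,160,100,120,5,'pics/w3.png')
print(atz(m,(318,230),88)); print(r.get_obs()['tcp_pos'])
```

```text
[ 565.67189808 -274.4037728    88.        ]
[ 563.10424916 -271.62180676  183.19530084]
```

View pics/w3.png

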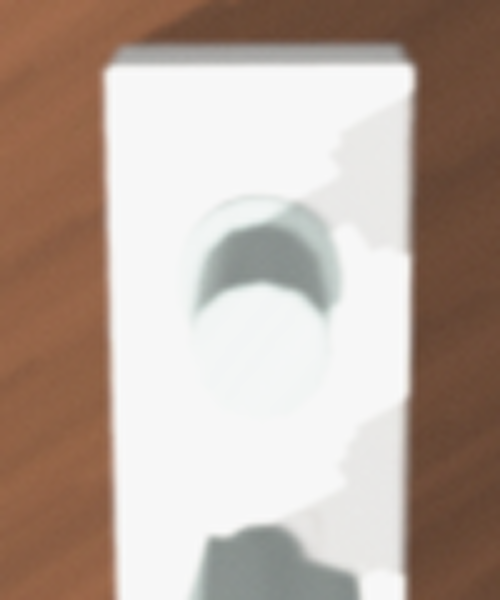

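```bash
python3 - <<'E'
from h import *
from plant import *
m=camera_model('wrist');p=atz(m,(322.2,230),88)
o=r.get_obs();print(p, rot(o['ee_rot']).T@(p-o['tcp_pos']))
E
python3 plan.py
```

```text
[ 564.73589345 -274.10257993   88.        ] [ 2.88433645  1.13849646 95.19110373]
t 5.28 tcp [ 563.1 -271.6  183.2] ty ang -123.8 tz [-0.001  0.001 -1.   ] F [-0.5  1.2  0.1] w 85.4 q [ 0.5   0.54 -0.15  1.57  0.09  1.04 -1.84]
```

```bash
python3 -m handwheel '[{"dr":[0,0,0],"dp":[2,1,30],"jaw":0},{"dr":[0,0,0],"dp":[2,1,60],"jaw":0},{"dr":[0,0,0],"dp":[2,1,90],"jaw":0},{"dr":[0,0,0],"dp":[2,1,115],"jaw":0},{"dr":[0,0,0],"dp":[2,1,126],"jaw":0}]' 60; python3 -m handwheel '[{"dr":[0,0,0],"dp":[0,0,0],"jaw":100},{"dr":[0,0,0],"dp":[0,0,0],"jaw":150},{"dr":[0,0,0],"dp":[0,0,0],"jaw":150}]'; python3 plan.py 564.5 -274 57;python3 - <<'E'
from h import *
from plant import *
m=camera_model('wrist');i=capture('wrist')[:,:,::-1];cv2.imwrite('pics/w4.png',i)
E
```

```text
time: 5.7
tcp_pos: [563.2, -270.3, 54.7]
ee_rot: [-0.001, 0.957, -0.289, -0.003]
contact_force: [-0.8, 0.4, 0.2]
width: 85.7
time: 5.95
tcp_pos: [566.0, -273.1, 60.0]
ee_rot: [0.0, 0.957, -0.29, 0.001]
contact_force: [-0.2, 0.1, -0.1]
width: 51.7
t 5.95 tcp [ 566.  -273.1   60. ] ty ang -123.7 tz [ 0.002 -0.001 -1.   ] F [-0.2  0.1 -0.1] w 51.7 q [ 0.49  0.68 -0.14  1.7   0.12  0.77 -1.86]
dp [-0.7  1.6  3. ] dist 3.0
```

View pics/w4.png

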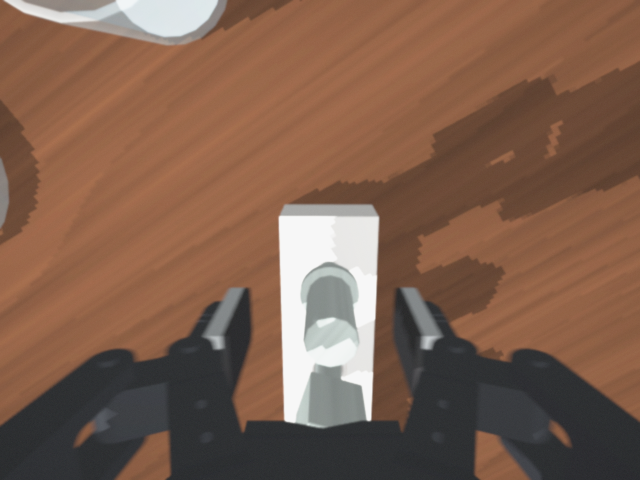

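```bash
python3 -m handwheel '[{"dr":[0,0,0],"dp":[0,0,0],"jaw":150}]';python3 - <<'E'
from h import *
from plant import *
o=r.get_obs();Q=rot(o['ee_rot'])
m=camera_model('wrist');i=capture('wrist')[:,:,::-1];crop(i,200,180,250,180,3,'pics/w5.png')
p=np.array([564.5,-274,88])
print(o['tcp_pos'],Q.T@(p-o['tcp_pos']),proj(m,[p,o['tcp_pos'],o['tcp_pos']+Q[:,1]*10]))
E
```

```text
time: 6.08
tcp_pos: [565.8, -273.5, 60.1]
ee_rot: [0.0, 0.957, -0.29, 0.001]
contact_force: [-0.7, -0.4, -0.7]
width: 35.3
[ 565.75895963 -273.52099564   60.051906  ] [ -0.70248378   1.08269845 -27.95075425] [[321.94336888 345.53550613]
 [319.1441283  304.39615653]
 [345.30657701 304.39569138]]
```

View pics/w5.png

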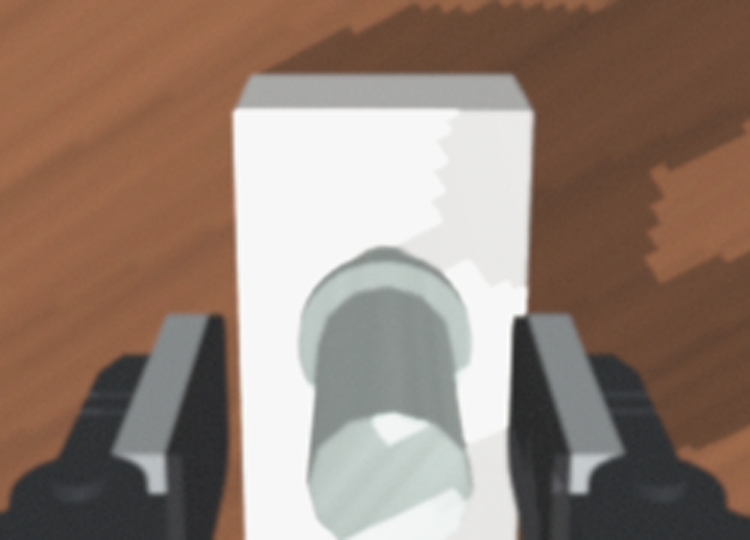

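The pin head (column ~330) sits about 2.5 mm towards tool +y of the jaw midpoint (~322). I'll centre, lower slightly and close.

```bash
python3 -m handwheel '[{"dr":[0,0,0],"dp":[0.5,2.4,2],"jaw":150},{"dr":[0,0,0],"dp":[0.5,2.4,2],"jaw":150},{"dr":[0,0,0],"dp":[0.5,2.4,2],"jaw":180},{"dr":[0,0,0],"dp":[0.5,2.4,2],"jaw":255},{"dr":[0,0,0],"dp":[0.5,2.4,2],"jaw":255}]' 40; python3 -m handwheel '[{"dr":[0,0,0],"dp":[0,0,0],"jaw":255},{"dr":[0,0,0],"dp":[0,0,0],"jaw":255},{"dr":[0,0,0],"dp":[0,0,0],"jaw":255}]' 60; python3 plan.py;python3 - <<'E'
from h import *
from plant import *
i=capture('wrist')[:,:,::-1];crop(i,200,180,250,180,3,'pics/w6.png')
E
```

```text
time: 6.55
tcp_pos: [563.9, -275.6, 56.5]
ee_rot: [0.0, 0.957, -0.29, 0.0]
contact_force: [-0.9, -0.0, 2.2]
width: 16.9
time: 6.8
tcp_pos: [563.9, -275.6, 56.5]
ee_rot: [0.0, 0.957, -0.29, 0.0]
contact_force: [-1.2, -0.3, 3.4]
width: 16.2
t 6.8 tcp [ 563.9 -275.6   56.5] ty ang -123.7 tz [ 0. -0. -1.] F [-1.2 -0.3  3.4] w 16.2 q [ 0.5   0.68 -0.14  1.7   0.12  0.77 -1.86]
```

View pics/w6.png

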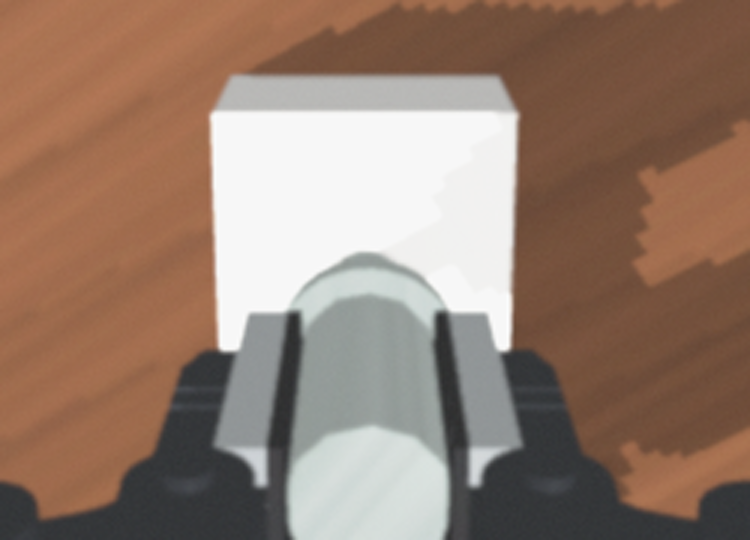

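Gripped (16 mm reading, pin between pads). Lifting straight up.

```bash
python3 -m handwheel '[{"dr":[0,0,0],"dp":[0,0,-8],"jaw":255},{"dr":[0,0,0],"dp":[0,0,-20],"jaw":255},{"dr":[0,0,0],"dp":[0,0,-35],"jaw":255},{"dr":[0,0,0],"dp":[0,0,-65],"jaw":255},{"dr":[0,0,0],"dp":[0,0,-100],"jaw":255}]';python3 -m handwheel '[{"dr":[0,0,0],"dp":[0,0,-20],"jaw":255},{"dr":[0,0,0],"dp":[0,0,-22],"jaw":255}]'; python3 plan.py 498 153.4 178 -86.5;python3 - <<'E'
from h import *
from plant import *
cv2.imwrite('pics/w7.png',capture('wrist')[:,:,::-1])
i=capture('scene')[:,:,::-1];crop(i,110,220,200,150,4,'pics/s7.png')
E
```

```text
time: 7.27
tcp_pos: [562.7, -274.9, 156.6]
ee_rot: [-0.0, 0.957, -0.29, -0.002]
contact_force: [0.9, 0.2, -0.7]
width: 16.3
time: 7.43
tcp_pos: [566.2, -276.3, 184.4]
ee_rot: [0.0, 0.957, -0.29, 0.004]
contact_force: [0.7, -1.0, 0.2]
width: 16.5
t 7.43 tcp [ 566.2 -276.3  184.4] ty ang -123.7 tz [ 0.008 -0.003 -1.   ] F [ 0.7 -1.   0.2] w 16.5 q [ 0.51  0.54 -0.15  1.56  0.09  1.03 -1.83]
  dr option [  0.1  -0.5 -37.2]
  dr option [-6.000e-01 -1.000e-01  1.428e+02]
dp [-295.4 -319.5    4.4] dist 435.0
```

View pics/w7.png

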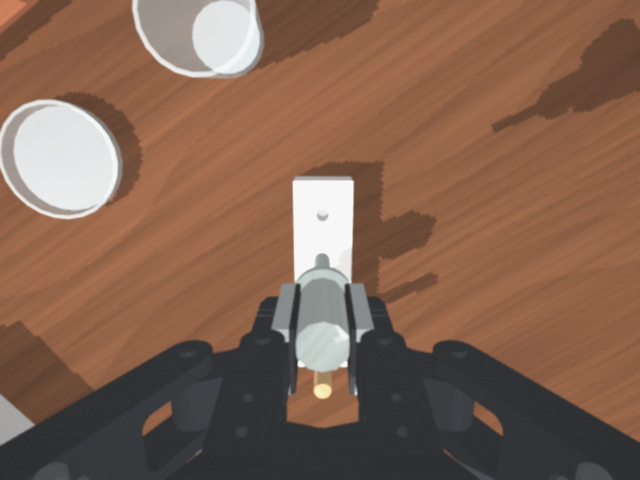

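View pics/s7.png

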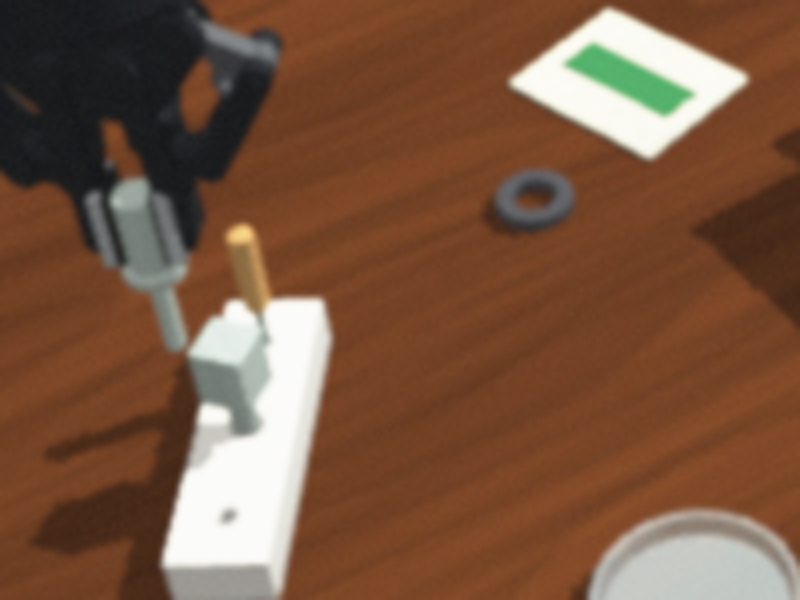

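The pin is held upright, its hole in the rack is empty, and both other pins are in place. Now to the hasp.

```bash
python3 -m handwheel '[{"dr":[0,0,-5],"dp":[-25,-27,0],"jaw":255},{"dr":[0,0,-11],"dp":[-52,-56,0],"jaw":255},{"dr":[0,0,-18],"dp":[-79,-85,0],"jaw":255},{"dr":[0,0,-24],"dp":[-106,-114,0],"jaw":255},{"dr":[0,0,-30],"dp":[-133,-143,0],"jaw":255}]';python3 plan.py 498 153.4 178 -86.5
```

```text
time: 7.95
tcp_pos: [531.0, -81.0, 177.2]
ee_rot: [-0.0, 1.0, -0.03, -0.001]
contact_force: [1.0, 0.9, 0.3]
width: 16.3
t 7.95 tcp [531.  -81.  177.2] ty ang -93.4 tz [-0.002  0.    -1.   ] F [1.  0.9 0.3] w 16.3 q [ 0.33  0.43 -0.32  1.81  0.17  0.93 -1.7 ]
  dr option [-0.   0.1 -6.9]
  dr option [  0.2   0.  173.1]
dp [ -47.  -232.    -0.6] dist 237.0
```

```bash
python3 -m handwheel '[{"dr":[0,0,-2],"dp":[-8,-39,0],"jaw":255},{"dr":[0,0,-5],"dp":[-16,-78,0],"jaw":255},{"dr":[0,0,-7],"dp":[-24,-117,0],"jaw":255},{"dr":[0,0,-7],"dp":[-32,-156,0],"jaw":255},{"dr":[0,0,-7],"dp":[-39,-190,0],"jaw":255}]';python3 plan.py 498 153.4 178 -86.5
```

```text
time: 8.37
tcp_pos: [504.4, 111.8, 177.3]
ee_rot: [-0.0, 1.0, 0.029, -0.001]
contact_force: [-0.3, 0.4, -0.6]
width: 16.0
t 8.37 tcp [504.4 111.8 177.3] ty ang -86.6 tz [-0.002  0.    -1.   ] F [-0.3  0.4 -0.6] w 16.0 q [ 0.    0.41 -0.38  1.86  0.19  0.91 -1.98]
  dr option [-0.   0.1 -0.1]
  dr option [  0.2   0.  179.9]
dp [ -4.  -41.9  -0.6] dist 42.0
```

```bash
python3 -m handwheel '[{"dr":[0,0,0],"dp":[-2,-20,0],"jaw":255},{"dr":[0,0,0],"dp":[-4,-42,10],"jaw":255},{"dr":[0,0,0],"dp":[-4,-42,25],"jaw":255},{"dr":[0,0,0],"dp":[-4,-42,38],"jaw":255},{"dr":[0,0,0],"dp":[-4,-42,38],"jaw":255}]';python3 -m handwheel '[{"dr":[0,0,0],"dp":[0,0,0],"jaw":255},{"dr":[0,0,0],"dp":[0,0,0],"jaw":255},{"dr":[0,0,0],"dp":[0,0,0],"jaw":255}]'; python3 plan.py 498 153.4 140 -86.5;python3 - <<'E'
from h import *
from plant import *
i=capture('wrist')[:,:,::-1];cv2.imwrite('pics/w8.png',i)
i=capture('scene')[:,:,::-1];cv2.imwrite('pics/scene8.png',i);crop(i,290,120,150,112,5,'pics/s8.png')
i=capture('side')[:,:,::-1];cv2.imwrite('pics/side8.png',i);crop(i,230,210,150,112,5,'pics/d8.png')
E
```

```text
time: 8.78
tcp_pos: [497.3, 150.8, 137.2]
ee_rot: [0.001, 1.0, 0.029, -0.003]
contact_force: [-1.1, -0.5, -0.5]
width: 16.4
time: 9.03
tcp_pos: [500.1, 150.9, 140.8]
ee_rot: [-0.0, 1.0, 0.028, 0.0]
contact_force: [0.2, -0.4, -0.0]
width: 16.3
t 9.03 tcp [500.1 150.9 140.8] ty ang -86.8 tz [ 0.001  0.    -1.   ] F [ 0.2 -0.4 -0. ] w 16.3 q [-0.08  0.46 -0.37  1.9   0.22  0.83 -2.09]
  dr option [-0.  -0.  -0.3]
  dr option [-1.000e-01  0.000e+00  1.797e+02]
dp [-1.9 -2.6  0.8] dist 3.0
```

View pics/w8.png

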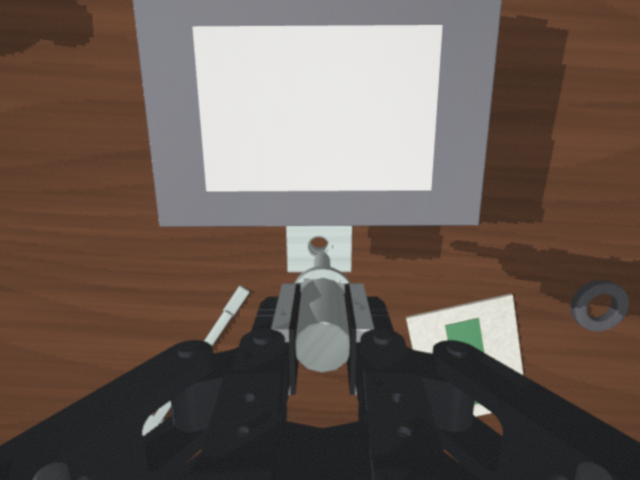

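View pics/s8.png

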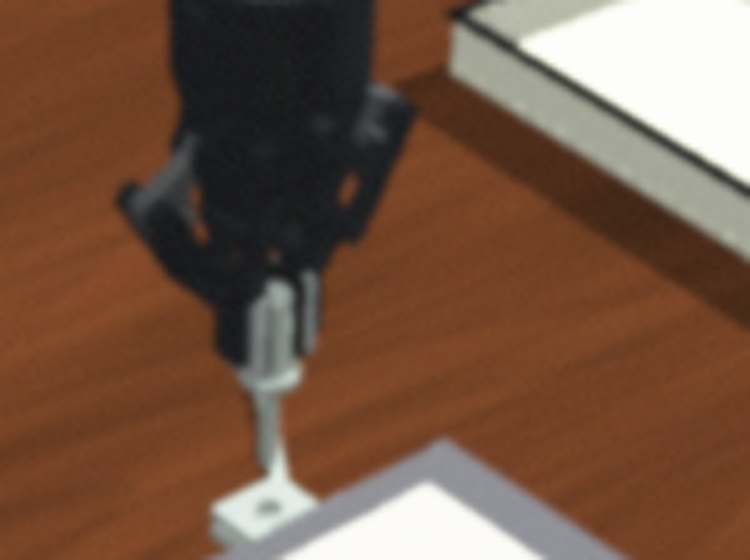

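View pics/d8.png

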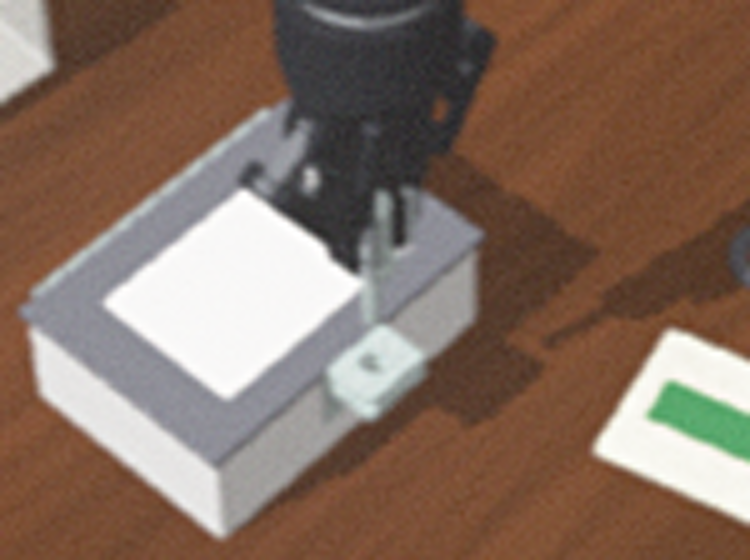

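Run:
```python
from fit import *
from plant import *
print('foot',tri([(S,(343.6,213.6)),(D,(305,274.4))]))
print('hole',tri([(S,(343.8,221.6)),(D,(304.4,282.2))]), atz(S,(343.8,221.6),65),atz(D,(304.4,282.2),65))
i=cv2.imread('pics/w8.png');crop(i,260,210,120,100,6,'pics/w8c.png')
```

```text
foot (array([500.79149623, 151.19433082,  87.55567834]), [array([-1.22292103, -0.07752544]), array([-1.12133006,  0.09666507])])
hole (array([498.62077683, 154.53208188,  64.10064606]), [array([-0.88534333, -0.05485537]), array([-0.81480262,  0.06949066])]) [500.77233829 155.17644016  65.        ] [497.00375837 153.53825621  65.        ]
```

View pics/w8c.png

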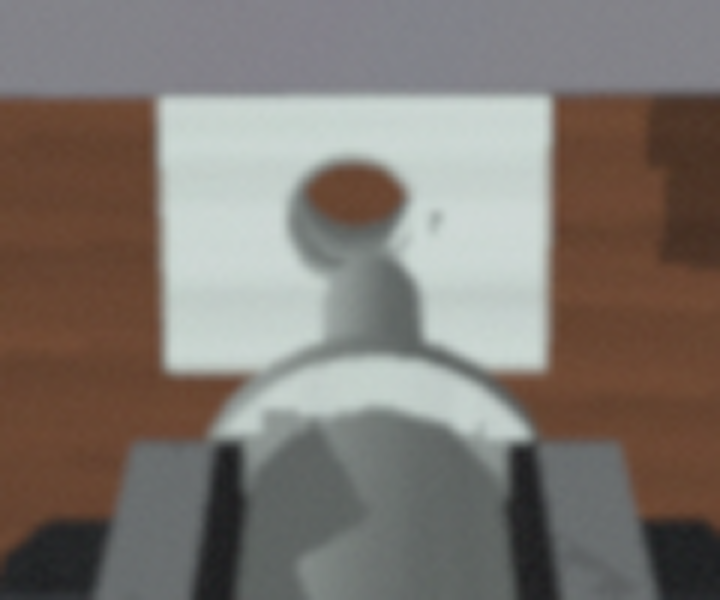

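Run:
```python
from fit import *
from plant import *
m=camera_model('wrist');o=r.get_obs();Q=rot(o['ee_rot'])
for uv,z in [((260+352/6,210+213/6),65),((260+356/6,210+213/6),65),((260+372/6,210+248/6),90)]:
    p=atz(m,uv,z);print(p,Q.T@(p-o['tcp_pos']))
t=o['tcp_pos'];print(proj(m,[t,t+[0,0,-50],t+[0,0,-76]]), proj(S,[t+[0,0,-50]]),proj(D,[t+[0,0,-50]]))
```

```text
[498.73280592 152.18525419  65.        ] [-1.34385246 -1.31229015 75.87868318]
[498.75392471 151.81208069  65.        ] [-1.34380565 -0.93851956 75.87859695]
[503.77515694 150.57922242  90.        ] [ 3.62429594  0.56969049 50.88307772]
[[320.44133591 302.90830218]
 [320.88148609 258.88041463]
 [321.03750296 243.27416654]] [[342.07731998 212.08592429]] [[304.16972497 273.69816342]]
```

Wrist view puts the hole about 1–2 mm to −x and 2–3 mm to −y (tool) of the pin. I'll shift part of that, go lower and look again.

```bash
python3 -m handwheel '[{"dr":[0,0,0],"dp":[-1.2,-2,8],"jaw":255},{"dr":[0,0,0],"dp":[-1.2,-2,18],"jaw":255},{"dr":[0,0,0],"dp":[-1.2,-2,18],"jaw":255},{"dr":[0,0,0],"dp":[-1.2,-2,18],"jaw":255},{"dr":[0,0,0],"dp":[-1.2,-2,18],"jaw":255}]'; python3 plan.py;python3 - <<'E'
from h import *
from plant import *
i=capture('wrist')[:,:,::-1];cv2.imwrite('pics/w9.png',i);crop(i,260,210,120,100,6,'pics/w9c.png')
i=capture('scene')[:,:,::-1];crop(i,315,185,60,50,7,'pics/s9.png')
i=capture('side')[:,:,::-1];crop(i,280,245,60,50,7,'pics/d9.png')
cv2.imwrite('pics/sd9.png',cv2.resize(np.hstack([cv2.imread('pics/s9.png'),cv2.imread('pics/d9.png')]),(800,333)))
E
```

```text
time: 9.6
tcp_pos: [498.3, 153.0, 122.0]
ee_rot: [0.0, 1.0, 0.029, -0.0]
contact_force: [-0.4, -1.1, -0.0]
width: 16.1
t 9.6 tcp [498.3 153.  122. ] ty ang -86.7 tz [-0.001 -0.    -1.   ] F [-0.4 -1.1 -0. ] w 16.1 q [-0.1   0.48 -0.36  1.92  0.24  0.78 -2.1 ]
```

View pics/w9c.png

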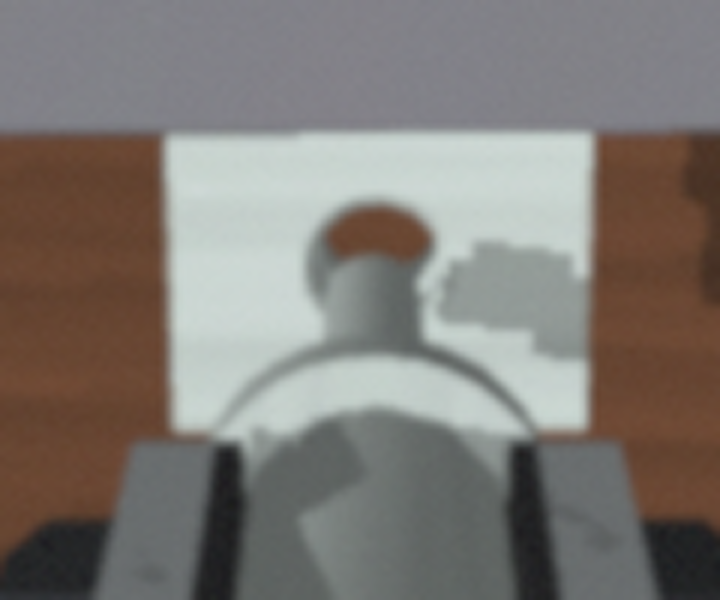

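View pics/sd9.png

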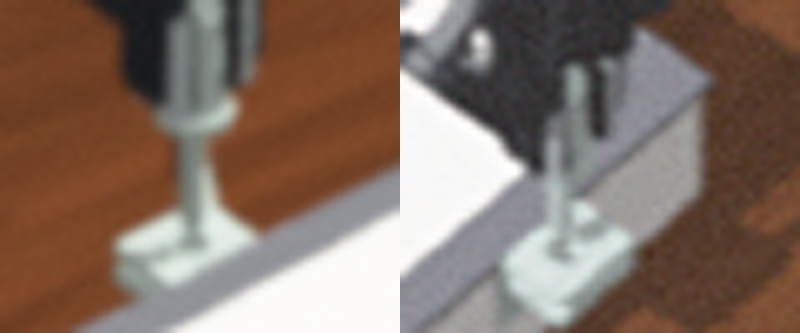

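Run:
```python
from fit import *
from plant import *
m=camera_model('wrist');o=r.get_obs();Q=rot(o['ee_rot'])
for n,uv,z in [('hole far edge',(260+372/6,210+201/6),65),('hole left',(260+305/6,210+260/6),65),('hole right',(260+433/6,210+245/6),65),('foot far edge',(260+373/6,210+254/6),71.7),('collar far',(260+375/6,210+345/6),71.7+42),('tab near L',(260+170/6,210+432/6),65),('tab near R',(260+590/6,210+432/6),65),('lid edge',(260+372/6,210+132/6),66)]:
    p=atz(m,uv,z);print(n,p.round(2),(Q.T@(p-o['tcp_pos'])).round(2))
```

```text
hole far edge [504.27 152.86  65.  ] [ 5.66  0.56 57.47]
hole left [498.62 158.32  65.  ] [ 0.34 -5.21 57.47]
hole right [500.61 147.4   65.  ] [ 1.7   5.8  57.47]
foot far edge [501.77 152.63  71.7 ] [ 3.15  0.64 50.77]
collar far [509.68 152.94 113.7 ] [11.09  0.78  8.77]
tab near L [482.02 169.37  65.  ] [-15.61 -17.19  57.47]
tab near R [484.12 132.53  65.  ] [-15.61  19.7   57.46]
lid edge [510.67 153.23  66.  ] [12.08  0.56 56.47]
```

Wrist measurement has the pin over the hole within ~0.7 mm (needs about +0.5 mm in x). I'll lower it gently, watching the force.

```bash
python3 -m handwheel '[{"dr":[0,0,0],"dp":[0.5,0,3],"jaw":255},{"dr":[0,0,0],"dp":[0.5,0,6],"jaw":255},{"dr":[0,0,0],"dp":[0.5,0,8],"jaw":255},{"dr":[0,0,0],"dp":[0.5,0,10],"jaw":255},{"dr":[0,0,0],"dp":[0.5,0,11],"jaw":255}]'; python3 plan.py;python3 - <<'E'
from h import *
from plant import *
i=capture('wrist')[:,:,::-1];cv2.imwrite('pics/w10.png',i);crop(i,260,210,120,100,6,'pics/w10c.png')
E
```

```text
time: 10.17
tcp_pos: [498.7, 153.0, 110.9]
ee_rot: [0.0, 1.0, 0.028, -0.0]
contact_force: [0.1, -0.5, -0.3]
width: 16.5
t 10.17 tcp [498.7 153.  110.9] ty ang -86.7 tz [-0. -0. -1.] F [ 0.1 -0.5 -0.3] w 16.5 q [-0.1   0.5  -0.36  1.93  0.25  0.75 -2.11]
```

View pics/w10c.png

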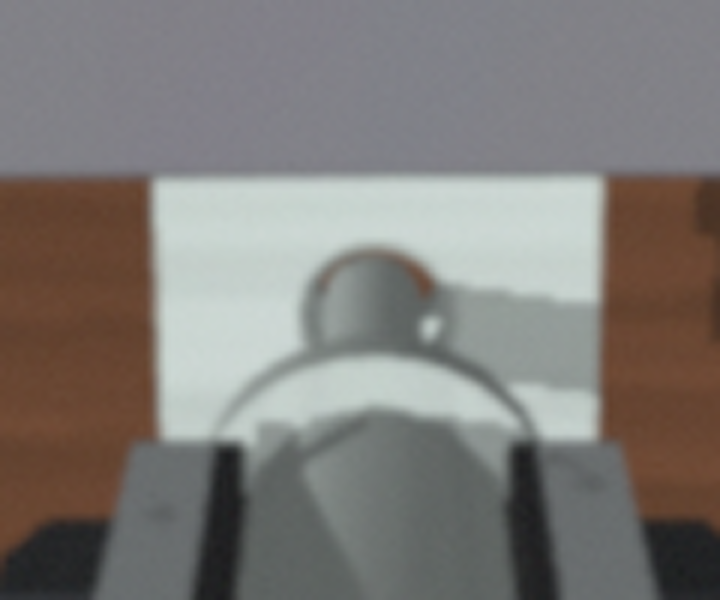

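The foot is in the tab hole with gaps all round and no force. Continuing down.

```bash
python3 -m handwheel '[{"dr":[0,0,0],"dp":[0,0,3],"jaw":255},{"dr":[0,0,0],"dp":[0,0,6],"jaw":255},{"dr":[0,0,0],"dp":[0,0,9],"jaw":255},{"dr":[0,0,0],"dp":[0,0,12],"jaw":255},{"dr":[0,0,0],"dp":[0,0,14],"jaw":255}]'; python3 plan.py
```

```text
time: 10.63
tcp_pos: [498.8, 153.0, 96.8]
ee_rot: [0.0, 1.0, 0.029, -0.0]
contact_force: [0.3, 0.5, -0.5]
width: 15.9
t 10.63 tcp [498.8 153.   96.8] ty ang -86.7 tz [-0. -0. -1.] F [ 0.3  0.5 -0.5] w 15.9 q [-0.11  0.52 -0.35  1.95  0.26  0.72 -2.12]
```

```bash
python3 -m handwheel '[{"dr":[0,0,0],"dp":[0,0,5],"jaw":255},{"dr":[0,0,0],"dp":[0,0,10],"jaw":255},{"dr":[0,0,0],"dp":[0,0,15],"jaw":255},{"dr":[0,0,0],"dp":[0,0,19],"jaw":255},{"dr":[0,0,0],"dp":[0,0,21],"jaw":255}]'; python3 -m handwheel '[{"dr":[0,0,0],"dp":[0,0,1],"jaw":255},{"dr":[0,0,0],"dp":[0,0,1],"jaw":255}]';python3 plan.py
```

```text
time: 11.05
tcp_pos: [498.6, 152.9, 75.5]
ee_rot: [0.0, 1.0, 0.029, -0.0]
contact_force: [-0.4, 0.3, -0.9]
width: 16.2
time: 11.22
tcp_pos: [498.8, 153.1, 75.1]
ee_rot: [0.0, 1.0, 0.029, -0.0]
contact_force: [0.0, -0.8, 0.2]
width: 16.4
t 11.22 tcp [498.8 153.1  75.1] ty ang -86.7 tz [-0. -0. -1.] F [ 0.  -0.8  0.2] w 16.4 q [-0.12  0.55 -0.33  1.97  0.28  0.67 -2.14]
```

Run:
```python
from h import *
from plant import *
i=capture('wrist')[:,:,::-1];crop(i,260,210,120,100,6,'pics/w11c.png')
```

```text
(no output)
```

View pics/w11c.png

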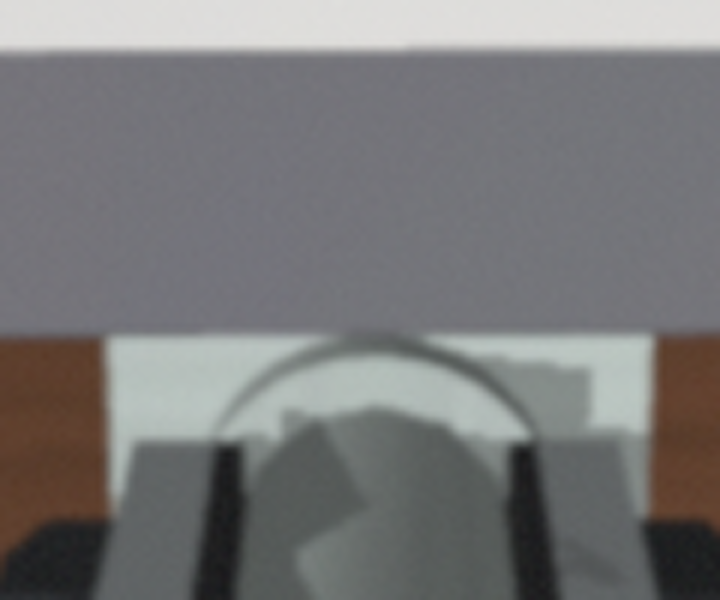

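The collar is just above the tab, its far edge right against the lid plate's edge. I'll back off slightly in −x and finish the descent.

```bash
python3 -m handwheel '[{"dr":[0,0,0],"dp":[-0.6,0,0.5],"jaw":255},{"dr":[0,0,0],"dp":[-0.6,0,1.2],"jaw":255},{"dr":[0,0,0],"dp":[-0.6,0,1.8],"jaw":255},{"dr":[0,0,0],"dp":[-0.6,0,1.8],"jaw":255}]'; python3 plan.py
```

```text
time: 11.6
tcp_pos: [498.3, 153.0, 73.6]
ee_rot: [0.0, 1.0, 0.028, 0.0]
contact_force: [-0.6, -0.4, -0.5]
width: 16.4
t 11.6 tcp [498.3 153.   73.6] ty ang -86.7 tz [ 0. -0. -1.] F [-0.6 -0.4 -0.5] w 16.4 q [-0.12  0.55 -0.33  1.97  0.28  0.66 -2.14]
```

```bash
python3 -m handwheel '[{"dr":[0,0,0],"dp":[0,0,0.7],"jaw":255},{"dr":[0,0,0],"dp":[0,0,1.2],"jaw":255},{"dr":[0,0,0],"dp":[0,0,1.2],"jaw":255}]'; python3 plan.py
```

```text
time: 11.85
tcp_pos: [498.3, 153.0, 73.3]
ee_rot: [0.0, 1.0, 0.029, 0.0]
contact_force: [-4.1, -0.4, 10.7]
width: 16.2
t 11.85 tcp [498.3 153.   73.3] ty ang -86.7 tz [ 0.001 -0.    -1.   ] F [-4.1 -0.4 10.7] w 16.2 q [-0.12  0.55 -0.33  1.97  0.28  0.66 -2.14]
```

Seated: 10.7 N at the expected height (73.3 vs 73.5). Releasing.

```bash
python3 -m handwheel '[{"dr":[0,0,0],"dp":[0,0,-1],"jaw":220},{"dr":[0,0,0],"dp":[0,0,-1],"jaw":150},{"dr":[0,0,0],"dp":[0,0,-1],"jaw":100},{"dr":[0,0,0],"dp":[0,0,-1],"jaw":80},{"dr":[0,0,0],"dp":[0,0,-1],"jaw":80}]'; python3 plan.py
python3 - <<'E'
from h import *
from plant import *
cv2.imwrite('pics/w12.png',capture('wrist')[:,:,::-1])
E
```

```text
time: 12.27
tcp_pos: [498.4, 153.0, 73.2]
ee_rot: [-0.0, 1.0, 0.028, -0.0]
contact_force: [0.9, -0.5, -1.1]
width: 58.3
t 12.27 tcp [498.4 153.   73.2] ty ang -86.7 tz [-0.  0. -1.] F [ 0.9 -0.5 -1.1] w 58.3 q [-0.12  0.55 -0.33  1.97  0.28  0.66 -2.14]
```

View pics/w12.png

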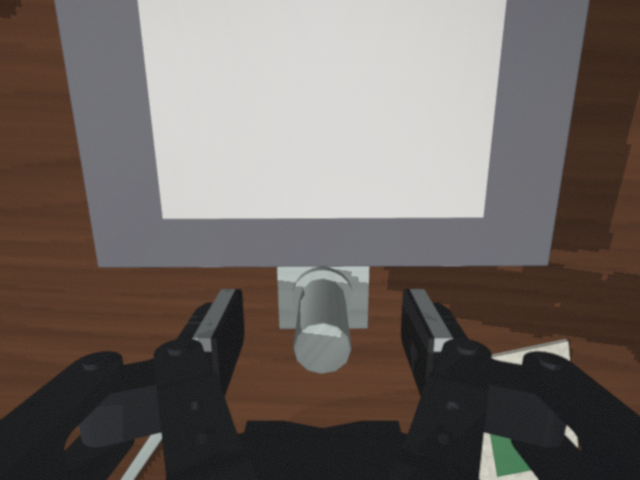

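Released; the pin stands centred at (322,350) with its collar on the tab. Retreating straight up.

```bash
python3 -m handwheel '[{"dr":[0,0,0],"dp":[0,0,-10],"jaw":80},{"dr":[0,0,0],"dp":[0,0,-30],"jaw":80},{"dr":[0,0,0],"dp":[0,0,-60],"jaw":80},{"dr":[0,0,0],"dp":[0,0,-95],"jaw":80},{"dr":[0,0,0],"dp":[0,0,-130],"jaw":80}]'; python3 -m handwheel '[{"dr":[0,0,0],"dp":[-30,0,-10],"jaw":80},{"dr":[0,0,0],"dp":[-60,0,-20],"jaw":80},{"dr":[0,0,0],"dp":[-60,0,-20],"jaw":80},{"dr":[0,0,0],"dp":[-60,0,-20],"jaw":80}]'; python3 plan.py
python3 - <<'E'
from h import *
from plant import *
cv2.imwrite('pics/w13.png',capture('wrist')[:,:,::-1])
i=capture('scene')[:,:,::-1];cv2.imwrite('pics/scene13.png',i)
j=capture('side')[:,:,::-1];cv2.imwrite('pics/side13.png',j)
cv2.imwrite('pics/sd13.png',np.hstack([cv2.resize(i[150:290,290:450],(400,350),interpolation=2),cv2.resize(j[210:350,210:370],(400,350),interpolation=2)]))
E
```

```text
time: 12.73
tcp_pos: [497.7, 153.0, 205.2]
ee_rot: [-0.0, 1.0, 0.029, -0.001]
contact_force: [1.2, 0.1, 0.7]
width: 58.4
time: 13.07
tcp_pos: [437.7, 149.7, 224.9]
ee_rot: [0.0, 1.0, 0.029, 0.001]
contact_force: [0.1, -0.3, 0.0]
width: 58.8
t 13.07 tcp [437.7 149.7 224.9] ty ang -86.7 tz [ 0.002 -0.    -1.   ] F [ 0.1 -0.3  0. ] w 58.8 q [-0.06  0.28 -0.42  1.92  0.14  0.97 -2.05]
```

View pics/sd13.png

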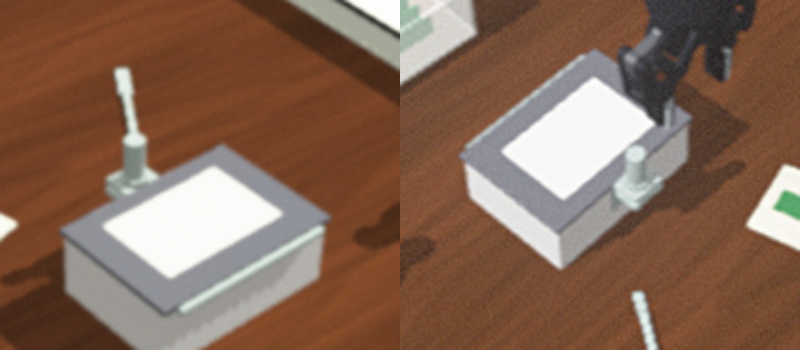

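View pics/scene13.png

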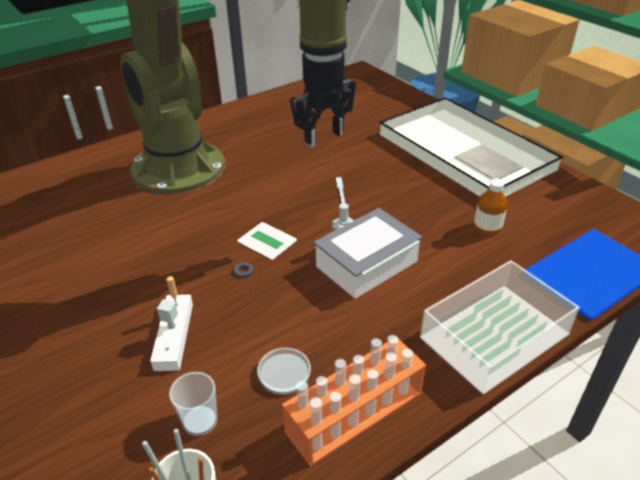

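Run:
```python
from fit import *
from plant import r
print(tri([(S,(344,205.4)),(D,(304.4,270.4))])[0], r.get_obs()['contact_force'])
print(r.sign_off())
```

```text
[499.03701269 153.78559724 105.93439722] [0.42437476 0.12932025 0.26605528]
the job is handed in; nothing more can be done
None
```

I shut the lid, put the locking pin down through the hasp until its collar rests on the tab, released it, backed the arm off and handed the job in. No verdict came back. The last reading before hand-in was 13.1 s of the 54 s allowed.

- **Lid:** I pushed it down to the stop. The fingertips bottomed out at 66 mm with 15 N, which is the height of a shut lid, and it looked flush in both bench cameras before the pin was picked up and at the end.
- **Pin:** The stem went through tab and flange without noticeable force. The collar seated at about 11 N with the tool at 73.3 mm, against 73.5 mm expected. After release, the head top measured (499.0, 153.8, 105.9) mm. The hole is near (498–499, 152–154.5), and a seated pin should reach 105 mm, so all of this agrees within about 2 mm. The pin looks upright.
- **Everything else:** The stout pin, the needle and the other bench items look unmoved in the final scene picture. I judged this by eye and did not measure it. The gripper is clear of everything, with force near zero.
- **One disagreement:** Before insertion, the bench cameras and the wrist camera differed by 1–2 mm on how far the pin was from the hole. I trusted the wrist camera, and the pin went in cleanly.

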